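Hang the dough scraper on its keyhole stud

TASK

Take the dough scraper out of its wooden block and hang it on the hanging board: slip the keyhole in its blade over the headed stud until the blade lies flat on the board, then slide it down, upright, until it is fully home behind the stud's head, and let go. Handle it gently, never forcing the blade against the board or the stud, and leave the bowl, the tin and the rolling pin where they are.

Things in the scene. Friction and masses are not known exactly. Their poses are not given: they have to be found in the camera images.
- scraper: Dough scraper, about 0.4 kg: upright plain steel blade 110 mm wide (y), 135 tall (z), 4 thick (x), a wooden handle along its top. Origin: middle of the blade's bottom edge. Front and back are alike: either face may go to the board. On its centre line a keyhole: an eight-sided hole 20 mm across, and from it a slot 10 mm wide running up, closed 89 mm above the bottom edge. Starts standing in the block.
- scraper_hole (a point): Centre of the keyhole's wide hole, mid-thickness of the blade, 63 mm above the blade's bottom edge; axes as the scraper's.
- scraper_seat (a point): Point in the slot where the stud's axis lies when the scraper is fully home, 85 mm above the blade's bottom edge (22 mm above the hole's centre), mid-thickness; axes as the scraper's.
- scraper_handle (a point): Centre of the wooden handle, 150 mm above the blade's bottom edge. The handle is a bar 22 mm thick (scraper x), 100 mm long (y), 30 mm tall (z); pinch it across its 22 mm from above, near its middle.
- block: Fixed wooden holder block, 90 (x) by 160 (y) by 55 mm tall. Its upright central slot, 6.5 mm wide (x), 115 mm long (y), 43 mm deep, holds the blade, aligned with it and centred, bottom edge 12 mm above the table. Origin: centre of its underside; z up. Lift the scraper straight up over 45 mm to clear it.
- board: Fixed upright wooden panel 200 mm wide (y), 18 thick, top edge 146 mm above the table, on a base 18 mm tall reaching 50 mm in front of its face. Origin: on the table, under the middle of the front face; x points squarely out of that face, which carries the stud and looks away from the robot (yaw within 0.3 rad); z up. With the scraper home, its handle's underside is about 24 mm above the panel's top.
- board_face (a point): Point on the panel's front face, mid-width, 120 mm above the table; axes as the board's. The steel stud stands out along x near this point, clamped in an adjusting slit: its axis lies anywhere up to 12 mm to either side (y) and up to 1 mm higher or lower (z), and is not measured: find it by eye or by feel. Fully home, the scraper's bottom edge is about 35 mm above the table.
- stud (a joint): How far (m) the stud is drawn out: 0 at rest, under 0.001 with the blade wedged behind its head. Neck 8 mm thick; head 16 mm across, domed tip 10 mm off the face; its conical underside is 2.2 mm off the face at the neck, 5 at the rim, so the blade enters only flat on the face. A spring (6 N + 4.5 N/mm) clamps the blade: it will not fall home but needs some 3 to 8 N pushing down, to a hard stop.
- pin: Bystander: wooden rolling pin, 340 mm long (y), 42 mm thick, lying on a round marble slab 220 mm across, 22 mm thick. Origin: centre of its underside.
- bowl: Bystander: steel bowl, 150 mm across, 60 mm tall. Origin: centre of its underside.
- tin: Bystander: metal tin with a lid, 80 mm across, 120 mm tall. Origin: centre of its underside.
There are look-alikes about, which are no part of the job. There is more than one size of the scraper; the one meant has the size given above.

How it is judged:
On the way, in this order (a step that is already met when the one before it is completed fails the run):
1. the scraper is lifted clear of the block (z of scraper in the frame of block above 0.057 m), for 0.1 s.
2. the keyhole is over the stud: the blade flat on the board with its wide hole at the stud (angle between the x axis of scraper and the x axis of board, either way round below 0.06 rad and x of scraper_hole in the frame of board_face between -0.0005 and 0.0045 m and y of scraper_hole in the frame of stud between -0.006 and 0.006 m and z of scraper_hole in the frame of stud between -0.006 and 0.006 m), for 0.05 s.
At the end, for the whole second after the job is handed in: Scraper released, at rest (under 10 mm/s) on the stud: blade flat on the board (0.06 rad, 2.5 mm), upright within 0.12 rad, seat point within 1.5 mm of the stud's axis in height and 3 mm sideways, so that the slot's end sits on the neck, behind the head (angle between the x axis of scraper and the x axis of board, either way round below 0.06 rad and x of scraper_seat in the frame of board_face between -0.0005 and 0.0045 m and y of scraper_seat in the frame of stud between -0.003 and 0.003 m and z of scraper_seat in the frame of stud between -0.0015 and 0.0015 m and angle between scraper's own z axis and vertical below 0.12 rad and linear speed of scraper below 0.01 m/s); the robot touches nothing.
It fails at once if the blade is forced against the board with more than 30 N (contact force between scraper and board above 30 N).
It fails at once if the blade is forced against the stud with more than 30 N (contact force between scraper and stud above 30 N).
It fails at once if the bowl, tin or rolling pin is moved more than 30 mm (distance of any of bowl, tin, pin from where it was at the start of the episode above 0.03 m).
It also fails if it takes over 64 s, if anything falls off the work surface, if the arm or the gripper's body presses on something with over 40 N, if the wrist force passes 120 N, or if a joint passes its speed limit or range.

ROBOT

A 6-joint arm with a two-finger parallel gripper is mounted at the origin on the work surface. World frame = base frame: x ahead of the robot, y to its left, z up, the work surface at z = 0. Lengths are in m, angles in rad, forces in N, time in s.
With the tool pointing down it reaches from about 0.25 to 0.775 m from the base axis. Payload 8.9 kg.
Tool frame: the origin (TCP) lies where the fingers leave the gripper's body, on its centre line; the fingertips stand 73 mm ahead of it and the grasp point (between the pads) lies 54 mm ahead of it (robot.pinch_z is the distance from the TCP to the grasp point, in m); z points along the fingers, y is the line along which they close (so a half turn about z gives the same grasp; the last joint's range is limited). The gripper opens to 85 mm and grips with 20 to 120 N. Pads are 22 mm wide; open, the fingers measure 114 mm over their backs; the gripper's body (76 mm by 85 mm) begins 54 mm behind the grasp point. The pads swing forward as they close: fully open they stand 13 mm farther back than shut.
Start: joints at [-1.331, 0.291, -0.153, 1.127, 0, 1.431], TCP at [0.194, -0.488, 0.304] pointing down, gripper open.
Joint ranges: [-2.52, 2.52], [-0.91, 1.74], [-1.3, 1.37], [-1.96, 2.02], [-1.52, 1.47], [-3.14, 3.14]. Speed limits (rad/s): [2.22, 2.22, 2.79, 3.14, 3.14, 3.14].

INTERFACE

Orientations are given as [roll, pitch, yaw] about the fixed x, y, z axes, in that order (R = Rz(yaw) Ry(pitch) Rx(roll)).
In Python, from workcell import robot, eyes gives the robot as it stands. The module is installed in compiled form; this text tells all that it offers.
- The arm moves only by the tool move_arm, never from a script. Its argument "targets" is one flat list of numbers, 7 for each row, row after row: the turn, a rotation vector about the tool's x, y, z in rad, then the shift along the tool's x, y, z in cm, then the closure, from 0 (fully open) to 1 (shut). In form: [wx, wy, wz, dx, dy, dz, gripper, wx, wy, wz, dx, dy, dz, gripper, ...]. A call has 1 to 8 rows; each row shifts and turns the commanded pose from where the row before left it, along the tool's axes as they then stand; what a row does not reach is not made up. A row lasts 1/10 s, in which the tool goes at most 50 mm and 8.59 degrees, less where a joint would pass 70% of its speed; a pose out of reach is approached as far as the arm can. A call is refused whole if a number of a shift passes 5 or a number of a turn 0.15, either way. A call with a gripper value outside its range is refused whole. The fingers move at their own pace and stop on an object; "force" is the grip in N (left out, the last holds). Time passes only in rows, so rows that do not move let the fingers close. It gives the time, the measured TCP pose, the force, the opening and the grip force at its end, in the units of the state.
- robot.read_state(): the state, without advancing time (a new reading comes with each control period).
- eyes.snapshot(name): name is "scene" or "top"; returns (picture, depth): 420x560x3 uint8, red, green, blue; 420x560 float32, m along the optical axis (not along the pixel's ray), 0 where there is no reading.
- eyes.get_calibration(name): a dict with "vertical_fov" (degrees; the focal length in pixels is half the picture's height over the tangent of half this angle, whatever the lens; pixels are square), "cx", "cy" (the principal point, pixels), "pose" (4x4, takes a point from camera to world coordinates). Camera axes: x right, y up, looking along -z (the intrinsics and any distortion apply to the point x, -y, -z); pixel columns grow to the right and rows downward; lengths in m; the calibration is good to about 2 mm. A picture is of the moment at which its call begins. get_calibration takes no time and is no camera call.
- robot.hand_in(): hands the job in; it is judged then, once.
Trained networks look in the newest picture that a camera, given by its name, has taken for a name from the list of things; names that differ only in an ending like _2 or _b are one class to them, and where a whole thing is asked for, a point or a joint stands for the part that bears it (a point fixed in the world has none). Each returns a list of dicts, best first, with "confidence" (0 to 1); they miss things now and then, are a little off and sometimes report something else, mostly with a low value. They report only what shows in the picture. A call takes as long as a camera call. They do not tell look-alikes from the thing itself.
- eyes.find_in(camera, thing): "position" ([x, y, z] in m, in world coordinates, good to about 4 mm: the middle of the surface that is visible of it).
The state is a dict: "time": time; "qpos": joint angles; "dq": joint speeds; "joint_torque": joint torques, N m; "ee_pos": TCP position; "tcp_rot": TCP orientation; "contact_force": force on the tool from outside, world axes, zero at the start; "torque": the same for the moment, N m; "grip_width": finger opening in m; "finger_force": force on a finger pad.
Only numpy, scipy, OpenCV 4.12 (cv2) and the standard library are available. Lean on these libraries where they do the work, as an engineer would, in place of code of your own. Each camera call takes 0.05 s, during which the arm holds its last target. There are 200 camera calls.

## Working session

There is one attempt and no reset: what is moved stays moved. The work goes in short steps, Python scripts to look and compute and a tool call to move; the robot and the scene stay as the last step left them, time stands still between calls to the robot, and variables do not carry over. Pictures are saved under pics/ and viewed, at most 10 in all, crops included, and the job is handed in when it is done.

Besides the shell and the picture viewer there is one more tool, called after ">>>" as name(argument=value, ...), one argument or row to a line, values as JSON. move_arm: Moves the arm, as the interface text tells. Its arguments: {"type":"object","properties":{"targets":{"type":"array","items":{"type":"number"}},"force":{"type":"number"}},"required":["targets"]}

```bash
mkdir -p pics; cat > h.py <<'E'
import numpy as np, cv2
from workcell import robot, eyes
def cal(n):
    c=eyes.get_calibration(n); return c
def cloud(n,d):
    c=cal(n); f=d.shape[0]/2/np.tan(np.radians(c["vertical_fov"])/2)
    v,u=np.mgrid[:d.shape[0],:d.shape[1]]
    p=np.stack([(u-c["cx"])/f*d,-(v-c["cy"])/f*d,-d,np.ones_like(d)],-1)
    return (p@np.array(c["pose"]).T)[...,:3]
def snap(n,fn=None):
    im,d=eyes.snapshot(n)
    if fn: cv2.imwrite("pics/"+fn+".png",im[...,::-1]); np.savez("pics/"+fn+".npz",im=im,d=d)
    return im,d,cloud(n,d)
E
python3 - <<'E'
from h import *
for n in ("scene","top"):
    im,d,P=snap(n,n+"0"); c=cal(n); print({k:v for k,v in c.items() if k!="pose"}); print(np.round(c["pose"],3).tolist())
    for t in ("scraper","block","board","stud","scraper_hole","scraper_handle","bowl","tin","pin"):
        print(n,t,[(np.round(r["position"],3).tolist(),round(r["confidence"],2)) for r in eyes.find_in(n,t)][:4])
a=cv2.imread("pics/scene0.png");b=cv2.imread("pics/top0.png")
print(robot.read_state())
E
```

```text
{'vertical_fov': 53.198411020627084, 'cx': 271.50376423273843, 'cy': 216.97814867803245}
[[-0.837, -0.42, 0.351, 0.916], [0.547, -0.652, 0.525, 0.534], [0.008, 0.631, 0.776, 0.937], [0.0, 0.0, 0.0, 1.0]]
scene scraper [([0.317, -0.289, 0.137], 0.73), ([0.483, -0.212, 0.132], 0.67), ([0.638, -0.261, 0.144], 0.6)]
scene block [([0.505, -0.181, 0.059], 0.73)]
scene board []
scene stud []
scene scraper_hole [([0.325, -0.286, 0.133], 0.94), ([0.637, -0.261, 0.142], 0.84), ([0.481, -0.213, 0.132], 0.72)]
scene scraper_handle [([0.317, -0.283, 0.13], 0.97), ([0.484, -0.209, 0.133], 0.89), ([0.638, -0.258, 0.141], 0.89)]
scene bowl [([0.514, 0.432, 0.026], 0.85)]
scene tin [([0.534, 0.194, 0.031], 0.69), ([0.638, -0.429, 0.099], 0.63), ([0.503, -0.182, 0.06], 0.36)]
scene pin [([0.799, 0.023, 0.059], 0.72)]
{'vertical_fov': 55.30904413556213, 'cx': 277.58306481983544, 'cy': 205.08813297465628}
[[-0.029, 0.996, -0.087, 0.453], [-0.999, -0.027, 0.022, 0.017], [0.02, 0.087, 0.996, 1.193], [0.0, 0.0, 0.0, 1.0]]
top scraper [([0.636, -0.262, 0.226], 0.81), ([0.312, -0.284, 0.196], 0.68), ([0.504,
[... 474 characters left out ...]
 -0.0, 0.059], 0.93)]
{'time': 1.0, 'qpos': array([-1.33128411e+00,  2.90687759e-01, -1.53409700e-01,  1.12668647e+00,
       -4.71680812e-06,  1.43151457e+00]), 'dq': array([-0.00110052, -0.00203224, -0.00167933,  0.00037507, -0.00045658,
       -0.00129267]), 'joint_torque': array([ 1.89938226e-03, -5.37032211e+01,  3.31644523e+01,  1.52984292e-03,
        1.97321395e-05, -1.92100458e-05]), 'ee_pos': array([ 0.19415624, -0.48777807,  0.30390784]), 'tcp_rot': array([3.14158103e+00, 6.39198869e-06, 3.78793978e-01]), 'contact_force': array([-0.13542869, -0.59861774,  0.23558589]), 'torque': array([-0.00306762,  0.02395024,  0.01871551]), 'finger_force': 0.0, 'grip_width': 0.08559379802202793}
```

View pics/scene0.png

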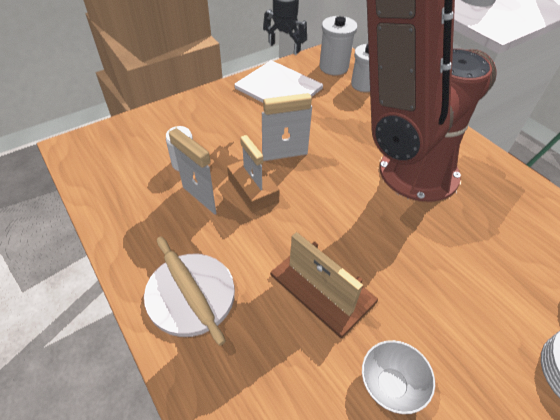

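View pics/top0.png

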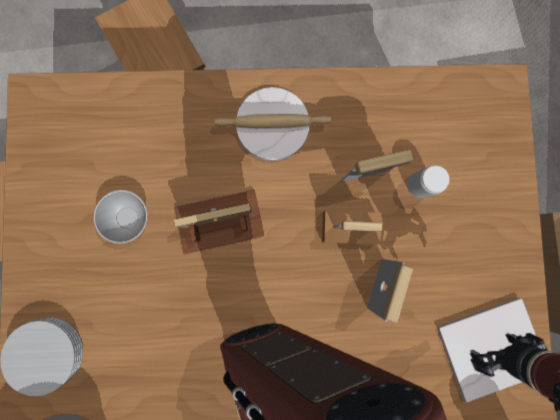

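The scene view shows the arm and three scrapers: one left-front at (195,170), one in the block at (253,165), and one at the back at (287,128). The board is at (325,280), with its front face towards the camera and a dark stud at (322,268). In the top view the handles are at (378,163), (360,226) and (398,292), and only the middle one stands in a block. The board's top edge is at (213,216), and there is already something light at its left end (185,221).

```bash
python3 - <<'E'
from h import *
s=np.load("pics/scene0.npz");t=np.load("pics/top0.npz")
a=cv2.resize(s["im"][110:230,160:320],None,fx=5,fy=5,interpolation=cv2.INTER_CUBIC)[:,:,::-1]
cv2.imwrite("pics/c1.png",a)
b=cv2.resize(s["im"][225:335,260:390],None,fx=3.5,fy=3.5,interpolation=cv2.INTER_CUBIC)[:,:,::-1]
c=cv2.resize(t["im"][180:260,165:275],None,fx=3,fy=3,interpolation=cv2.INTER_CUBIC)[:,:,::-1]
W=np.zeros((600,800,3),np.uint8); W[:b.shape[0],:b.shape[1]]=b; W[600-c.shape[0]:,800-c.shape[1]:]=c
cv2.imwrite("pics/c2.png",W)
P=cloud("top",t["d"])
def box(nm,P,m):
    q=P[m]; xy=q[:,:2].astype(np.float32); r=cv2.minAreaRect(xy); print(nm,m.sum(),np.round(r[0],4),np.round(r[1],4),round(r[2],2),"z",np.round(np.percentile(q[:,2],[1,10,50,90,99]),4), np.round(cv2.boxPoints(r),3).tolist())
z=P[...,2];x=P[...,0];y=P[...,1]
near=lambda cx,cy,r:(abs(x-cx)<r)&(abs(y-cy)<r)
box("handle mid",P,near(.482,-.211,.09)&(z>.165)&(z<.19))
box("handle near",P,near(.315,-.287,.09)&(z>.17))
box("handle far",P,near(.637,-.262,.09)&(z>.2))
box("block",P,near(.48,-.2,.11)&(z>.045)&(z<.062))
box("boardtop",P,near(.51,.165,.13)&(z>.135)&(z<.2))
box("base",P,near(.51,.165,.16)&(z>.013)&(z<.025))
Q=cloud("scene",s["d"]);np.savez("pics/q.npz",Q=Q)
for u,v in ((322,268),(300,240),(345,280),(355,305),(315,262),(330,272),(298,255),(340,290),(315,245)): print(u,v,np.round(Q[v,u],3))
E
```

```text
handle mid 337 [ 0.4828 -0.2179] [0.0991 0.0221] 86.05 z [0.1687 0.1748 0.1776 0.1802 0.182 ] [[0.46799999475479126, -0.2669999897480011], [0.49000000953674316, -0.2680000066757202], [0.4970000088214874, -0.16899999976158142], [0.4749999940395355, -0.1679999977350235]]
handle near 977 [ 0.318 -0.288] [0.0317 0.1514] 69.7 z [0.1859 0.2024 0.2274 0.2305 0.2323] [[0.2409999966621399, -0.2770000100135803], [0.382999986410141, -0.32899999618530273], [0.39399999380111694, -0.29899999499320984], [0.25200000405311584, -0.24699999392032623]]
handle far 741 [ 0.6388 -0.2709] [0.0308 0.1383] 11.53 z [0.2027 0.222  0.2282 0.2306 0.2322] [[0.6100000143051147, -0.20600000023841858], [0.6380000114440918, -0.34200000762939453], [0.6679999828338623, -0.335999995470047], [0.6399999856948853, -0.20000000298023224]]
block 1426 [ 0.4522 -0.2252] [0.1783 0.15  ] 85.92 z [0.0499 0.053  0.0562 0.059  0.0611] [[0.3709999918937683, -0.3089999854564667], [0.5210000276565552, -0.3190000057220459], [0.5329999923706055, -0.1420000046491623], [0.3840000033378601, -0.13099999725818634]]
boardtop 553 [0.5235 0.1671] [0.0184 0.2004] 10.72 z [0.1366 0.1442 0.147  0.1494 0.1516] [[0.4959999918937683, 0.2639999985694885], [0.5329999923706055, 0.06700000166893005], [0.5509999990463257, 0.07000000029802322], [0.5139999985694885, 0.2669999897480011]]
base 2878 [0.5129 0.1648] [0.1402 0.24  ] 10.81 z [0.0141 0.0162 0.0192 0.022  0.0241] [[0.421999990940094, 0.27000001072883606], [0.46700000762939453, 0.03400000184774399], [0.6039999723434448, 0.05999999865889549], [0.5590000152587891, 0.29600000381469727]]
322 268 [0.53  0.169 0.116]
300 240 [0.541 0.093 0.146]
345 280 [0.517 0.23  0.139]
355 305 [0.497 0.262 0.052]
315 262 [0.535 0.148 0.119]
330 272 [0.527 0.192 0.128]
298 255 [0.544 0.096 0.09 ]
340 290 [0.52  0.226 0.09 ]
315 245 [0.491 0.094 0.089]
```

View pics/c1.png

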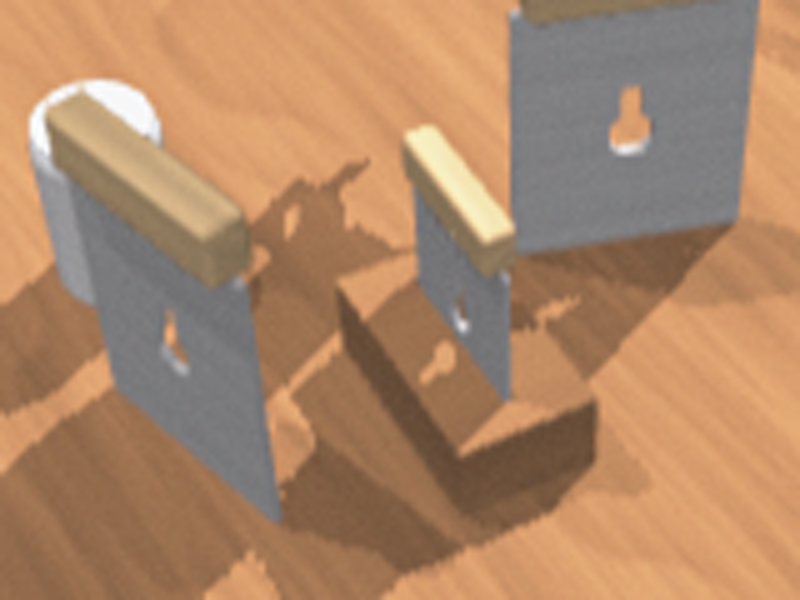

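View pics/c2.png

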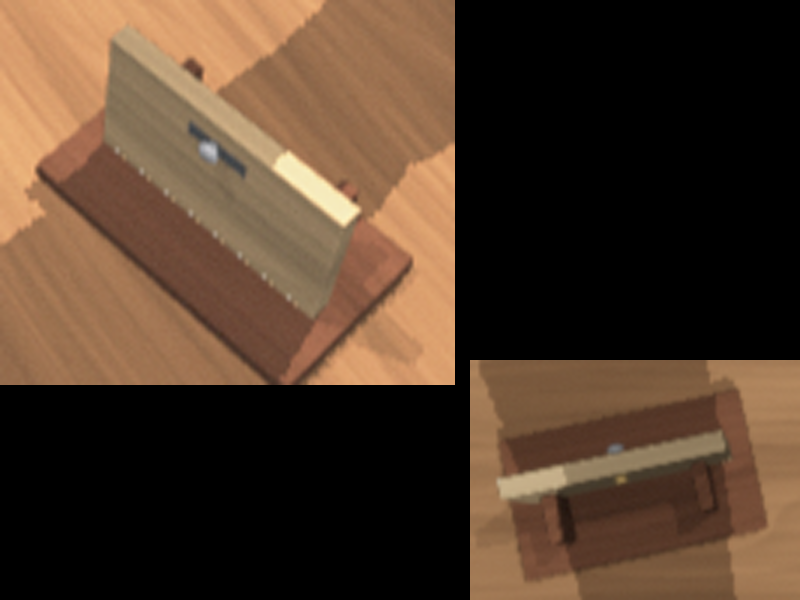

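Pictures: the crop shows three candidates for the scraper. They are the left one at (195,170) and the back one at (287,128), both with about 135 mm handles standing on the table, and the middle one at (253,165), standing in the block. The middle handle measures 99 × 22 mm with its top at 0.178 (expected 0.177), so I choose it. The board crop shows the stud head at about scene (319,268), just left of the slit's middle, and at about top (213,210).

```bash
cat >> h.py <<'E'
BY=0.187; BF=np.array([.5323,.1688,0.]); BX=np.array([np.cos(BY),np.sin(BY),0]); BYv=np.array([-np.sin(BY),np.cos(BY),0])
def toB(p):
    q=np.asarray(p)-BF; return np.stack([q@BX,q@BYv,q[...,2]],-1)
def ray(n,u,v,xb):
    "pixel ray met with board plane x=xb, in board coords"
    c=cal(n); f=210/np.tan(np.radians(c["vertical_fov"])/2); T=np.array(c["pose"])
    d=T[:3,:3]@np.array([(u-c["cx"])/f,-(v-c["cy"])/f,-1]); o=T[:3,3]
    k=(xb-(o-BF)@BX)/(d@BX); return toB(o+k*d)
E
python3 - <<'E'
from h import *
for n,(u0,u1,v0,v1) in (("scene",(305,345,255,285)),("top",(200,228,200,220))):
    s=np.load(f"pics/{n}0.npz"); im=s["im"].astype(int); Q=toB(cloud(n,s["d"]))
    sub=im[v0:v1,u0:u1]; bl=sub[...,2]-sub[...,0]
    m=(bl>-5)&(sub.sum(-1)>(300 if n=="scene" else 150))
    vv,uu=np.nonzero(m); print(n,len(vv),uu.mean()+u0,vv.mean()+v0, (uu.min()+u0,uu.max()+u0,vv.min()+v0,vv.max()+v0))
    for xb in (.005,.008): print(np.round(ray(n,uu.mean()+u0,vv.mean()+v0,xb)*1e3,1))
    print(np.round(np.median(Q[v0:v1,u0:u1][m],0)*1e3,1))
    for r in range(v0,v1): print(''.join('#' if m[r-v0,c-u0] else '.' for c in range(u0,u1)), end='\n')
s=np.load("pics/scene0.npz");Q=toB(cloud("scene",s["d"]))
m=(abs(Q[...,0])<.006)&(abs(Q[...,1])<.11)&(Q[...,2]>.03)&(Q[...,2]<.140)
q=Q[m]; print("face x med",np.median(q[:,0])*1e3, np.polyfit(q[:,1],q[:,0],1), "y ext",np.percentile(q[:,1],[.5,99.5]), "zmax",Q[(abs(Q[...,0])<.02)&(abs(Q[...,1])<.11)][:,2].max())
E
```

```text
scene 25 319.2 267.44 (np.int64(317), np.int64(321), np.int64(265), np.int64(270))
[  5.   -3.2 122.5]
[  8.   -1.2 128. ]
[  5.6  -2.7 123.1]
........................................
........................................
........................................
........................................
........................................
........................................
........................................
........................................
........................................
........................................
.............###........................
............#####.......................
............#####.......................
............#####.......................
.............####.......................
..............###.......................
........................................
........................................
........................................
........................................
........................................
........................................
........................................
..............
[... 406 characters left out ...]
 129.1]
............................
............................
............................
............................
............................
............................
............................
............................
............................
............###.............
............#...............
............................
............................
............................
............................
............................
............................
............................
............................
............................
face x med -1.7911467337007247 [-0.00297417 -0.00173438] y ext [-0.09987464  0.09833827] zmax 0.1501703320589276
```

>>> move_arm(
  targets=[0,0,-0.14,5,0,0,0,0,0,-0.14,5,0,0,0,0,0,-0.14,5,0,0,0,0,0,-0.14,5,0,0,0,0,0,-0.14,5,0,0,0,0,0,-0.14,5,0,0,0,0,0,-0.14,2,0,0,0,0,0,-0.14,0,0,0,0],
)

```text
time: 1.8
ee_pos: [0.4195, -0.2721, 0.304]
tcp_rot: [3.141, -0.001, 1.508]
contact_force: [-0.6, 0.1, 0.4]
grip_width: 0.0856
finger_force: 0.0
```

>>> move_arm(
  targets=[0,0,0.008,2.9,3,0,0,0,0,0,2.9,3,0,0,0,0,0,0,0,4.4,0,0,0,0,0,0,4.4,0,0,0,0,0,0,0,0],
  force=60,
)

```text
time: 2.3
ee_pos: [0.4802, -0.2195, 0.2114]
tcp_rot: [-3.134, -0.004, 1.492]
contact_force: [-0.6, -0.0, -0.5]
grip_width: 0.0854
finger_force: 0.0
```

>>> move_arm(
  targets=[0,0,0,0,0,0,0,0,0,0,0,0,0,0],
)

```text
time: 2.5
ee_pos: [0.4837, -0.2225, 0.2182]
tcp_rot: [3.139, 0.001, 1.49]
contact_force: [-0.6, -0.0, -0.1]
grip_width: 0.0853
finger_force: 0.0
```

```bash
python3 - <<'E'
from h import *
s=robot.read_state(); print(s["ee_pos"],s["tcp_rot"],s["contact_force"])
im,d,P=snap("top")
x,y,z=P[...,0],P[...,1],P[...,2]
E
```

```text
[ 0.48366206 -0.22249402  0.21815051] [3.13888974e+00 1.42519210e-03 1.49030466e+00] [-0.60317907 -0.01783044 -0.14156745]
```

>>> move_arm(
  targets=[0,0,0,0.4,0,0.2,0,0,0,0,0,0,0,0.5,0,0,0,0,0,0,1,0,0,0,0,0,0,1,0,0,0,0,0,0,1,0,0,0,0,0,0,1,0,0,0,0,0,0,1,0,0,0,0,0,0,1],
  force=60,
)

```text
time: 3.35
ee_pos: [0.4831, -0.2177, 0.2141]
tcp_rot: [3.141, 0.0, 1.491]
contact_force: [-1.6, -0.0, 4.3]
grip_width: 0.0212
finger_force: 59.4
```

>>> move_arm(
  targets=[0,0,0,0,0,-0.5,1,0,0,0,0,0,-1,1,0,0,0,0,0,-1.5,1,0,0,0,0,0,-2,1,0,0,0,0,0,-2,1,0,0,0,0,0,0,1,0,0,0,0,0,0,1],
)

```text
time: 4.05
ee_pos: [0.4831, -0.2176, 0.2838]
tcp_rot: [3.141, 0.0, 1.491]
contact_force: [-0.6, -0.9, -3.2]
grip_width: 0.0217
finger_force: 58.9
```

>>> move_arm(
  targets=[0,0,0,0,0,-3,1,0,0,0,0,0,-4,1,0,0,-0.067,0,0,-3,1,0,0,-0.067,0,0,-1.6,1,0,0,-0.067,0,0,0,1,0,0,-0.066,0,0,0,1],
)

```text
time: 4.65
ee_pos: [0.483, -0.2176, 0.3991]
tcp_rot: [-3.141, -0.001, 1.761]
contact_force: [-0.8, -0.3, -3.0]
grip_width: 0.0213
finger_force: 59.7
```

>>> move_arm(
  targets=[0,0,0,2.8,1.3,0,1,0,0,0,4,2,0,1,0,0,0,4.5,2.2,0,1,0,0,0,4.5,2.2,0,1,0,0,0,4.5,2.2,0,1,0,0,0,4.5,2.2,0,1,0,0,0,4.5,2.2,0,1,0,0,0,4,2,0,1],
)

```text
time: 5.45
ee_pos: [0.5811, 0.1419, 0.3983]
tcp_rot: [-3.14, -0.0, 1.758]
contact_force: [0.9, -1.0, -3.7]
grip_width: 0.0211
finger_force: 59.7
```

>>> move_arm(
  targets=[0,0,0,2.5,1.3,0,1,0,0,0,1,0.4,0,1,0,0,0,0,0,0,1,0,0,0,0,0,0,1,0,0,0,0,0,0,1],
)

```text
time: 5.95
ee_pos: [0.5912, 0.1756, 0.3998]
tcp_rot: [-3.141, 0.0, 1.756]
contact_force: [0.0, -0.0, -2.8]
grip_width: 0.0212
finger_force: 59.8
```

```bash
python3 - <<'E'
from h import *
s=robot.read_state(); print(s["ee_pos"],s["tcp_rot"],s["contact_force"],toB(s["ee_pos"]))
im,d,P=snap("scene","s1"); im2,d2,P2=snap("top","t1")
A=cv2.resize(im[200:320,250:400],None,fx=4,fy=4,interpolation=cv2.INTER_CUBIC)
B=cv2.resize(im2[150:250,160:260],None,fx=2,fy=2,interpolation=cv2.INTER_CUBIC)
W=np.zeros((480,800,3),np.uint8);W[:480,:600]=A;W[:200,600:]=B
cv2.imwrite("pics/v1.png",W[...,::-1])
E
```

```text
[0.59120806 0.17559977 0.39983129] [-3.14113019e+00  3.67096899e-04  1.75627433e+00] [ 0.03659359 -0.04593871 -2.7830535 ] [ 0.05914524 -0.00427049  0.39983129]
```

View pics/v1.png

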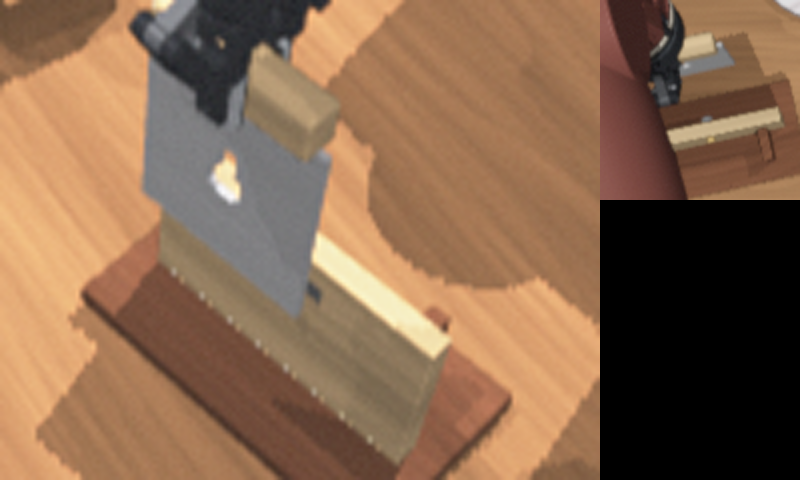

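The view shows the scraper held upright in front of the board, keyhole at crop (227,180), i.e. scene (307,245). The blade's lower corners are at crop (145,188) and (300,312).

```bash
cat >> h.py <<'E'
def blade(n,im,d,xg,zc=None):
    Q=toB(cloud(n,d)); i=im.astype(int)
    gray=(abs(i[...,0]-i[...,2])<25)&(i.sum(-1)>200)
    m=gray&(abs(Q[...,0]-xg)<.012)&(abs(Q[...,1])<.08)
    m=cv2.morphologyEx(m.astype(np.uint8),cv2.MORPH_OPEN,np.ones((3,3)))
    k,l,st,_=cv2.connectedComponentsWithStats(m); m=l==1+st[1:,4].argmax()
    q=Q[m]; A=np.c_[q[:,1],q[:,2],np.ones(len(q))]; c=np.linalg.lstsq(A,q[:,0],rcond=None)[0]
    print("px",m.sum(),"plane x=a*y+b*z+c",np.round(c,4),"x mid",np.median(q[:,0]))
    xb=np.median(q[:,0]); vv,uu=np.nonzero(m)
    r=np.array([ray(n,u,v,xb) for u,v in zip(uu,vv)])
    return m,r,xb
E
python3 - <<'E'
from h import *
s=np.load("pics/s1.npz"); m,r,xb=blade("scene",s["im"],s["d"],.061)
b=cv2.minAreaRect((r[:,1:]*1e3).astype(np.float32)); print(b)
for z0 in np.arange(.2,.30,.01):
    k=r[abs(r[:,2]-z0)<.004]
    if len(k)>5: print(round(z0,3),np.round(np.array([k[:,1].min(),k[:,1].max()])*1e3,1))
for y0 in np.arange(-.05,.05,.015):
    k=r[abs(r[:,1]-y0)<.004]; print("col",round(y0,3),round(k[:,2].min()*1e3,1))
# hole: fill contour
mm=m.astype(np.uint8); cs,h=cv2.findContours(mm,cv2.RETR_CCOMP,cv2.CHAIN_APPROX_NONE)
for c,hh in zip(cs,h[0]):
    if hh[3]>=0 and len(c)>8:
        p=np.array([ray("scene",u,v,xb) for u,v in c[:,0]])*1e3; print("hole y",p[:,1].min(),p[:,1].max(),"z",p[:,2].min(),p[:,2].max())
# stud slit dark pixels in initial scene
for n in ["scene0"]:
    im=np.load("pics/scene0.npz")["im"][255:285,305:340].astype(int)
    print(im.sum(-1)[5:25,5:32])
E
```

```text
px 1486 plane x=a*y+b*z+c [-0.0085  0.0046  0.0588] x mid 0.06010277044218749
((-5.680797576904297, 265.9461364746094), (111.6640625, 135.9996795654297), 0.5332720875740051)
0.2 [-59.3  46.3]
0.21 [-59.8  50.4]
0.22 [-60.1  49.5]
0.23 [-60.7  50.4]
0.24 [-61.1  49.5]
0.25 [-58.9  50.3]
0.26 [-59.4  49. ]
0.27 [-59.9  49.4]
0.28 [-60.4  48.5]
0.29 [-61.   49.8]
col -0.05 198.7
col -0.035 198.3
col -0.02 199.0
col -0.005 199.7
col 0.01 199.8
col 0.025 200.5
col 0.04 198.9
hole y -17.287067185057474 4.507754677271377 z 252.89071437120504 289.9986048805272
[[351 365 363 328 254 293 335 348 339 327 340 415 462 496 502 489 480 483
  480 484 481 456 431 351 340 345 358]
 [336 348 361 328 222 226 274 321 343 345 335 341 392 458 502 502 479 487
  475 480 483 483 482 438 350 336 345]
 [333 328 352 318 215 203 224 258 323 349 340 330 338 381 441 501 507 496
  489 482 485 486 488 496 443 381 353]
 [336 330 327 323 273 236 201 216 245 309 352 348 327 334 352 431 491 507
  494 484 482 482 479 489 494 450 391]
 [353 338 331 329 313 293 241 210 225 238 310 347 348 343 336 337 420 482
  501 496 490 4
[... 1019 characters left out ...]
 354 354 338 329 345]
 [328 321 322 321 330 331 324 316 319 325 347 333 324 322 321 337 328 314
  255 218 317 354 353 367 349 346 334]
 [335 329 329 320 319 322 335 330 314 318 322 326 330 323 322 327 329 334
  314 260 342 357 352 352 361 348 347]
 [352 340 335 329 329 314 329 336 323 321 315 313 315 322 318 329 341 337
  329 317 358 367 359 349 351 362 358]
 [349 357 341 335 320 321 319 327 328 329 320 319 299 306 329 328 340 337
  340 333 341 358 361 354 352 347 354]
 [366 355 356 346 339 329 325 310 326 333 336 325 307 291 314 321 340 352
  341 339 339 336 355 362 361 358 352]
 [356 356 356 358 345 331 327 333 314 322 325 328 321 310 297 308 324 343
  346 350 337 342 341 357 357 357 357]]
```

>>> move_arm(
  targets=[0,0,0,0.18,0,2,1,0,0,0,0,0,4,1,0,0,0,0,0,4,1,0,0,0,0,0,3,1,0,0,0,0,-1,1.08,1,0,0,0,0,-2,0,1,0,0,0,0,-1,0,1,0,0,0,0,0,0,1],
)

```text
time: 6.85
ee_pos: [0.551, 0.1708, 0.2599]
tcp_rot: [3.141, 0.0, 1.757]
contact_force: [-0.6, 0.6, -1.8]
grip_width: 0.0212
finger_force: 59.9
```

>>> move_arm(
  targets=[0,0,0,0,0,0,1,0,0,0,0,0,0,1],
)

```text
time: 7.05
ee_pos: [0.5527, 0.1713, 0.2597]
tcp_rot: [3.14, 0.0, 1.758]
contact_force: [0.2, -0.3, -1.5]
grip_width: 0.0215
finger_force: 59.9
```

```bash
python3 - <<'E'
from h import *
s=robot.read_state(); print(s["ee_pos"],s["tcp_rot"],s["contact_force"],toB(s["ee_pos"]))
im,d,P=snap("scene","s2"); x=toB(s["ee_pos"])[0]
m,r,xb=blade("scene",im,d,x+.002)
for z0 in np.arange(.065,.15,.012):
    k=r[abs(r[:,2]-z0)<.004]
    if len(k)>5: print(round(z0,3),np.round(np.array([k[:,1].min(),k[:,1].max()])*1e3,1))
for y0 in np.arange(-.04,.04,.015):
    k=r[abs(r[:,1]-y0)<.004]; print("col",round(y0,3),round(k[:,2].min()*1e3,1))
A=cv2.resize(im[235:305,280:360],None,fx=8,fy=8,interpolation=cv2.INTER_CUBIC)
cv2.imwrite("pics/v2.png",A[...,::-1])
E
```

```text
[0.55272255 0.17130611 0.25966413] [3.13990410e+00 5.49043767e-05 1.75755551e+00] [ 0.22458063 -0.29668842 -1.5395982 ] [ 0.02053243 -0.00133437  0.25966413]
px 1041 plane x=a*y+b*z+c [-0.0095  0.0024  0.0213] x mid 0.02162052962741041
0.065 [-56.6  52.2]
0.077 [-57.6  51. ]
0.089 [-58.5  52.3]
0.101 [-59.4  53. ]
0.113 [-57.   51.8]
0.125 [-57.9  52.4]
0.137 [-58.7  50.7]
0.149 [-59.3  51.9]
col -0.04 57.0
col -0.025 57.8
col -0.01 59.1
col 0.005 61.0
col 0.02 58.2
col 0.035 59.6
```

View pics/v2.png

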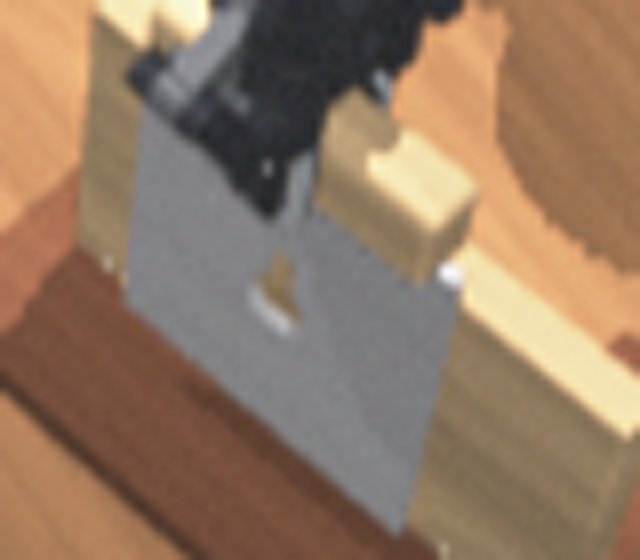

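The crop shows the blade just in front of the panel, with the keyhole at crop (273,295). Only board wood is visible through it, and the head is hidden behind. Next I approach by feel.

>>> move_arm(
  targets=[0,0,0,0,-0.2,0,1,0,0,0,0,-0.2,0,1,0,0,0,0,-0.2,0,1,0,0,0,0,-0.2,0,1,0,0,0,0,-0.1,0,1,0,0,0,0,0,0,1],
)

```text
time: 7.7
ee_pos: [0.5427, 0.1697, 0.2592]
tcp_rot: [3.142, -0.0, 1.758]
contact_force: [-0.2, -0.6, -3.5]
grip_width: 0.0212
finger_force: 59.9
```

```bash
cat > st.py <<'E'
from h import *
s=robot.read_state(); F=s["contact_force"]; print("B",np.round(toB(s["ee_pos"])*1e3,2),"F board",np.round([F@BX,F@BYv,F[2]],2),"T",np.round(s["torque"],2),s["tcp_rot"],s["time"])
E
python3 st.py
```

```text
B [ 10.43  -1.09 259.17] F board [-0.31 -0.52 -3.52] T [ 0.05 -0.03 -0.04] [ 3.14155740e+00 -1.05851387e-05  1.75782003e+00] 7.7
```

>>> move_arm(
  targets=[0,0,0,0,-0.1,0,1,0,0,0,0,-0.1,0,1,0,0,0,0,-0.1,0,1,0,0,0,0,0,0,1],
)

```text
time: 8.1
ee_pos: [0.5398, 0.1691, 0.2591]
tcp_rot: [-3.141, 0.0, 1.758]
contact_force: [-0.9, -0.4, -2.8]
grip_width: 0.0213
finger_force: 59.9
```

```bash
python3 st.py
```

```text
B [  7.44  -1.12 259.09] F board [-0.98 -0.27 -2.84] T [ 0.02 -0.06  0.01] [-3.14148208e+00  1.44673506e-05  1.75781327e+00] 8.1
```

Still free at 7.4 mm, so the head is probably entering the hole. I continue.

>>> move_arm(
  targets=[0,0,0,0,-0.1,0,1,0,0,0,0,-0.1,0,1,0,0,0,0,-0.1,0,1,0,0,0,0,0,0,1],
)

```text
time: 8.5
ee_pos: [0.5368, 0.1685, 0.2591]
tcp_rot: [-3.141, 0.0, 1.758]
contact_force: [0.6, -0.1, -2.7]
grip_width: 0.0212
finger_force: 59.9
```

```bash
python3 st.py
```

```text
B [  4.41  -1.13 259.13] F board [ 0.53 -0.23 -2.7 ] T [0.05 0.   0.02] [-3.14148921e+00  2.33947315e-05  1.75781821e+00] 8.5
```

>>> move_arm(
  targets=[0,0,0,0,-0.1,0,1,0,0,0,0,-0.05,0,1,0,0,0,0,0,0,1],
)

```text
time: 8.8
ee_pos: [0.5354, 0.1683, 0.2591]
tcp_rot: [-3.142, 0.0, 1.758]
contact_force: [-0.0, 0.4, -3.0]
grip_width: 0.0216
finger_force: 59.9
```

```bash
python3 st.py
```

```text
B [  2.98  -1.12 259.11] F board [ 0.05  0.38 -3.  ] T [-0.01  0.05 -0.  ] [-3.14150135e+00  9.21862216e-06  1.75782628e+00] 8.8
```

>>> move_arm(
  targets=[0,0,0,0,-0.05,0,1,0,0,0,0,-0.05,0,1,0,0,0,0,0,0,1],
)

```text
time: 9.1
ee_pos: [0.5345, 0.1681, 0.2591]
tcp_rot: [-3.141, 0.0, 1.758]
contact_force: [-0.3, 0.1, -2.4]
grip_width: 0.0213
finger_force: 59.9
```

```bash
python3 st.py
```

```text
B [  1.99  -1.11 259.1 ] F board [-0.25  0.17 -2.41] T [ 0.02 -0.01  0.03] [-3.14149470e+00  2.17304893e-06  1.75784141e+00] 9.1
```

>>> move_arm(
  targets=[0,0,0,0,-0.05,0,1,0,0,0,0,-0.03,0,1,0,0,0,0,0,0,1],
)

```text
time: 9.4
ee_pos: [0.5339, 0.1679, 0.2592]
tcp_rot: [3.141, 0.0, 1.758]
contact_force: [0.5, 0.1, -3.3]
grip_width: 0.0217
finger_force: 59.8
```

```bash
python3 st.py
```

```text
B [  1.46  -1.15 259.19] F board [ 0.51  0.03 -3.27] T [ 0.15 -0.41 -0.05] [3.14105252e+00 4.42138127e-05 1.75773159e+00] 9.4
```

>>> move_arm(
  targets=[0,0,0,0,-0.03,0,1,0,0,0,0,0,0,1],
)

```text
time: 9.6
ee_pos: [0.5338, 0.1679, 0.2592]
tcp_rot: [3.141, 0.0, 1.758]
contact_force: [1.9, 0.3, -3.1]
grip_width: 0.0213
finger_force: 59.6
```

```bash
python3 st.py
```

```text
B [  1.26  -1.14 259.18] F board [ 1.97 -0.05 -3.12] T [ 0.17 -0.76 -0.1 ] [3.14088621e+00 3.35916174e-05 1.75772855e+00] 9.6
```

>>> move_arm(
  targets=[0,0,0,0,0,0.1,1,0,0,0,0,0,0.1,1,0,0,0,0,0,0.1,1,0,0,0,0,0,0.1,1,0,0,0,0,0,0,1],
)

```text
time: 10.1
ee_pos: [0.5337, 0.1679, 0.2551]
tcp_rot: [3.141, -0.0, 1.758]
contact_force: [4.2, 0.9, -3.3]
grip_width: 0.0212
finger_force: 59.7
```

```bash
python3 st.py
```

```text
B [  1.22  -1.11 255.1 ] F board [ 4.26  0.1  -3.3 ] T [ 0.27 -1.05 -0.19] [ 3.14098783e+00 -1.01196991e-04  1.75767592e+00] 10.1
```

>>> move_arm(
  targets=[0,0,0,0,0,0.1,1,0,0,0,0,0,0.1,1,0,0,0,0,0,0.1,1,0,0,0,0,0,0,1],
)

```text
time: 10.5
ee_pos: [0.5336, 0.1679, 0.2521]
tcp_rot: [3.141, -0.0, 1.758]
contact_force: [3.9, 0.3, -2.7]
grip_width: 0.0214
finger_force: 59.9
```

```bash
python3 st.py
```

```text
B [  1.14  -1.14 252.1 ] F board [ 3.93 -0.42 -2.71] T [ 0.25 -1.24 -0.28] [ 3.14118903e+00 -7.72444476e-05  1.75763740e+00] 10.5
```

>>> move_arm(
  targets=[0,0,0,0,0,0.1,1,0,0,0,0,0,0.1,1,0,0,0,0,0,0.1,1,0,0,0,0,0,0,1],
)

```text
time: 10.9
ee_pos: [0.5336, 0.1678, 0.2493]
tcp_rot: [3.141, 0.0, 1.758]
contact_force: [3.0, -0.6, 2.9]
grip_width: 0.0216
finger_force: 60.7
```

```bash
python3 st.py
```

```text
B [  1.08  -1.18 249.31] F board [ 2.84 -1.12  2.86] T [ 0.17 -0.96 -0.43] [3.14111389e+00 4.74809025e-05 1.75756134e+00] 10.9
```

>>> move_arm(
  targets=[0,0,0,0,0,0.1,1,0,0,0,0,0,0.1,1,0,0,0,0,0,0,1],
)

```text
time: 11.2
ee_pos: [0.5336, 0.1678, 0.2473]
tcp_rot: [3.141, 0.0, 1.758]
contact_force: [2.8, -0.6, 3.3]
grip_width: 0.0214
finger_force: 60.7
```

```bash
python3 st.py
```

```text
B [  1.08  -1.2  247.25] F board [ 2.63 -1.11  3.29] T [ 0.13 -0.96 -0.44] [3.14116686e+00 1.11851454e-04 1.75755451e+00] 11.2
```

>>> move_arm(
  targets=[0,0,0,-0.03,0,0.1,1,0,0,0,0,0,0.1,1,0,0,0,0,0,0.1,1,0,0,0,0,0,0.1,1,0,0,0,0,0,0,1],
)

```text
time: 11.7
ee_pos: [0.5336, 0.1677, 0.2432]
tcp_rot: [3.141, -0.0, 1.758]
contact_force: [2.3, 0.8, 4.3]
grip_width: 0.0214
finger_force: 60.8
```

```bash
python3 st.py
```

```text
B [  1.08  -1.33 243.24] F board [2.37 0.36 4.31] T [ 0.39 -0.89 -0.49] [ 3.14119717e+00 -2.79520536e-04  1.75772517e+00] 11.7
```

>>> move_arm(
  targets=[0,0,0,0,0,0.1,1,0,0,0,0,0,0.1,1,0,0,0,0,0,0.1,1,0,0,0,0,0,0.05,1,0,0,0,0,0,0,1],
)

```text
time: 12.2
ee_pos: [0.5336, 0.1677, 0.2398]
tcp_rot: [3.141, -0.0, 1.758]
contact_force: [2.9, 0.4, 4.7]
grip_width: 0.0216
finger_force: 60.9
```

```bash
python3 st.py
```

```text
B [  1.09  -1.36 239.79] F board [ 2.92 -0.16  4.74] T [ 0.34 -0.83 -0.49] [ 3.14117860e+00 -1.97886660e-04  1.75779112e+00] 12.2
```

>>> move_arm(
  targets=[0,0,0,0,0,0.05,1,0,0,0,0,0,0.05,1,0,0,0,0,0,0.05,1,0,0,0,0,0,0,1],
)

```text
time: 12.6
ee_pos: [0.5336, 0.1677, 0.2384]
tcp_rot: [3.141, -0.0, 1.758]
contact_force: [2.8, 0.4, 5.7]
grip_width: 0.0213
finger_force: 61.0
```

```bash
python3 st.py
```

```text
B [  1.08  -1.32 238.36] F board [ 2.85 -0.13  5.72] T [ 0.36 -0.77 -0.44] [ 3.14116308e+00 -3.02104004e-04  1.75779203e+00] 12.6
```

>>> move_arm(
  targets=[0,0,0,0,0,0.05,1,0,0,0,0,0,0,1],
)

```text
time: 12.8
ee_pos: [0.5336, 0.1677, 0.238]
tcp_rot: [3.141, -0.0, 1.758]
contact_force: [2.2, 0.8, 7.1]
grip_width: 0.0211
finger_force: 61.2
```

>>> move_arm(
  targets=[0,0,0,0,0,0.04,1,0,0,0,0,0,0,1],
)

```text
time: 13.0
ee_pos: [0.5336, 0.1677, 0.2377]
tcp_rot: [3.141, -0.0, 1.758]
contact_force: [0.6, 0.4, 8.3]
grip_width: 0.0214
finger_force: 61.5
```

```bash
python3 st.py
```

```text
B [  1.08  -1.31 237.72] F board [0.69 0.24 8.34] T [ 0.33 -0.57 -0.41] [ 3.14094695e+00 -2.86267392e-04  1.75785595e+00] 13.0
```

>>> move_arm(
  targets=[0,0,0,0,0,0.04,1,0,0,0,0,0,0,1],
)

```text
time: 13.2
ee_pos: [0.5336, 0.1677, 0.2374]
tcp_rot: [3.141, -0.0, 1.758]
contact_force: [1.1, 0.1, 8.5]
grip_width: 0.0213
finger_force: 61.7
```

```bash
python3 st.py
```

```text
B [  1.05  -1.32 237.43] F board [ 1.13 -0.12  8.54] T [ 0.25 -0.49 -0.42] [ 3.14093443e+00 -2.39531239e-04  1.75783822e+00] 13.2
```

>>> move_arm(
  targets=[0,0,0,0,0,0.04,1,0,0,0,0,0,0,1],
)

```text
time: 13.4
ee_pos: [0.5336, 0.1677, 0.2372]
tcp_rot: [3.141, -0.0, 1.758]
contact_force: [0.9, 0.2, 10.4]
grip_width: 0.0211
finger_force: 61.9
```

>>> move_arm(
  targets=[0,0,0,0,0,0.04,1,0,0,0,0,0,0,1],
)

```text
time: 13.6
ee_pos: [0.5336, 0.1677, 0.2369]
tcp_rot: [3.141, -0.0, 1.758]
contact_force: [0.0, -0.1, 12.3]
grip_width: 0.0214
finger_force: 62.1
```

```bash
python3 st.py
```

```text
B [  1.07  -1.31 236.89] F board [ 0.03 -0.06 12.26] T [ 0.27 -0.31 -0.42] [ 3.14065676e+00 -1.98479565e-04  1.75790568e+00] 13.6
```

About 15 N total with almost no further travel means it is at the hard stop. I ease off the load, then check with the camera before releasing.

>>> move_arm(
  targets=[0,0,0,0,0,-0.09,1,0,0,0,0,0,0,1],
)

```text
time: 13.8
ee_pos: [0.5336, 0.1678, 0.237]
tcp_rot: [3.141, -0.0, 1.758]
contact_force: [2.0, 2.4, 4.8]
grip_width: 0.0217
finger_force: 60.8
```

```bash
python3 st.py; python3 - <<'E'
from h import *
im,d,P=snap("scene","s3")
m,r,xb=blade("scene",im,d,.003)
for z0 in np.arange(.045,.12,.015):
    k=r[abs(r[:,2]-z0)<.004]
    if len(k)>5: print(round(z0,3),np.round(np.array([k[:,1].min(),k[:,1].max()])*1e3,1))
for y0 in np.arange(-.04,.04,.015):
    k=r[abs(r[:,1]-y0)<.004]; print("col",round(y0,3),round(k[:,2].min()*1e3,1))
A=cv2.resize(im[235:315,280:370],None,fx=7,fy=7,interpolation=cv2.INTER_CUBIC)
cv2.imwrite("pics/v3.png",A[...,::-1])
E
```

```text
B [  1.09  -1.22 237.04] F board [2.38 2.01 4.77] T [ 0.45 -0.85 -0.48] [ 3.14121558e+00 -4.03608429e-04  1.75790158e+00] 13.8
px 1051 plane x=a*y+b*z+c [-0.0073  0.0074  0.0015] x mid 0.0022031696334952884
0.045 [-56.5  51.8]
0.06 [-58.   52.4]
0.075 [-59.1  52.9]
0.09 [-57.1  53.5]
0.105 [-58.5  53.4]
col -0.04 34.8
col -0.025 32.4
col -0.01 33.7
col 0.005 34.9
col 0.02 33.2
col 0.035 33.8
```

View pics/v3.png

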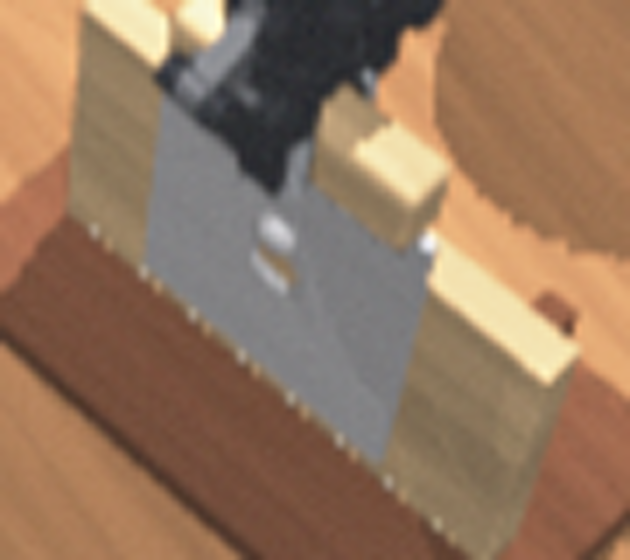

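The stud head now sits in the slot above the wide hole at crop (275,232), the blade lies flat, and its bottom edge is at about 34 mm. I release.

>>> move_arm(
  targets=[0,0,0,0,0,0,0.7,0,0,0,0,0,0,0.3,0,0,0,0,0,0,0,0,0,0,0,0,0,0,0,0,0,0,0,0,0,0,0,0,0,0,-2,0,0,0,0,0,0,-4,0,0,0,0,0,0,-3,0],
)

```text
time: 14.65
ee_pos: [0.5334, 0.1676, 0.3286]
tcp_rot: [3.141, 0.0, 1.758]
contact_force: [-0.3, -0.1, 0.2]
grip_width: 0.0854
finger_force: 0.0
```

>>> move_arm(
  targets=[0,0,0,0,0,0,1,0,0,0,0,0,0,1,0,0,0,0,0,0,1,0,0,0,0,0,0,1,0,0,0,-0.15,0,0,1,0,0,0,0,0,0,1],
)

```text
time: 15.25
ee_pos: [0.5337, 0.1659, 0.3264]
tcp_rot: [-3.141, 0.0, 1.758]
contact_force: [-0.3, 0.3, -0.0]
grip_width: 0.0001
finger_force: 0.0
```

```bash
python3 st.py; python3 - <<'E'
from h import *
im,d,P=snap("scene","s4")
m,r,xb=blade("scene",im,d,.003)
for y0 in np.arange(-.04,.04,.015):
    k=r[abs(r[:,1]-y0)<.004]; print("col",round(y0,3),round(k[:,2].min()*1e3,1))
Q=toB(cloud("scene",d)); print("handle top z",np.percentile(Q[(abs(Q[...,0]-.002)<.01)&(abs(Q[...,1])<.05)&(Q[...,2]>.19)&(Q[...,2]<.21)][:,2],[10,50,90]))
E
```

```text
B [  0.81  -3.1  326.38] F board [-0.21  0.38 -0.05] T [ 0.01 -0.05  0.02] [-3.14067497e+00  3.54885682e-05  1.75766146e+00] 15.25
px 1145 plane x=a*y+b*z+c [-0.0052  0.0064  0.0016] x mid 0.002254391289091876
col -0.04 34.9
col -0.025 33.1
col -0.01 33.8
col 0.005 35.0
col 0.02 33.3
col 0.035 33.9
handle top z [0.19457411 0.19933064 0.20099811]
```

>>> move_arm(
  targets=[0,0,0,0,0,2.5,1,0,0,0,0,0,2,1,0,0,0,0,0,0.5,1,0,0,0,0,0,0.1,1,0,0,0,0,0,0,1],
)

```text
time: 15.8
ee_pos: [0.5341, 0.1662, 0.2766]
tcp_rot: [3.141, 0.0, 1.758]
contact_force: [1.0, -0.8, -0.1]
grip_width: 0.0004
finger_force: 0.0
```

>>> move_arm(
  targets=[0,0,0,0,0,0.1,1,0,0,0,0,0,0.1,1,0,0,0,0,0,0,1],
)

```text
time: 16.1
ee_pos: [0.5339, 0.1661, 0.2742]
tcp_rot: [3.141, 0.0, 1.758]
contact_force: [-0.1, -0.0, 0.0]
grip_width: -0.0003
finger_force: 0.0
```

>>> move_arm(
  targets=[0,0,0,0,0,0.05,1,0,0,0,0,0,0.05,1,0,0,0,0,0,0,1],
)

```text
time: 16.4
ee_pos: [0.5338, 0.1661, 0.2729]
tcp_rot: [-3.142, -0.0, 1.758]
contact_force: [0.3, -0.4, 0.3]
grip_width: 0.0002
finger_force: 0.0
```

>>> move_arm(
  targets=[0,0,0,0,0,0.05,1,0,0,0,0,0,0,1],
)

```text
time: 16.6
ee_pos: [0.5338, 0.1661, 0.2726]
tcp_rot: [3.141, 0.0, 1.758]
contact_force: [-1.7, -0.6, 2.1]
grip_width: 0.0
finger_force: 1.4
```

>>> move_arm(
  targets=[0,0,0,0,0,0.05,1,0,0,0,0,0,0,1],
)

```text
time: 16.8
ee_pos: [0.5338, 0.1661, 0.2725]
tcp_rot: [3.141, 0.0, 1.758]
contact_force: [-2.1, -0.6, 6.4]
grip_width: 0.0003
finger_force: 3.3
```

>>> move_arm(
  targets=[0,0,0,0,0,0.05,1,0,0,0,0,0,0,1],
)

```text
time: 17.0
ee_pos: [0.5338, 0.1661, 0.2723]
tcp_rot: [3.141, 0.0, 1.758]
contact_force: [-2.5, -0.8, 9.1]
grip_width: -0.0001
finger_force: 5.0
```

>>> move_arm(
  targets=[0,0,0,0,0,0.03,1,0,0,0,0,0,0,1],
)

```text
time: 17.2
ee_pos: [0.5338, 0.1661, 0.2722]
tcp_rot: [3.141, 0.0, 1.758]
contact_force: [-4.7, -1.5, 12.0]
grip_width: -0.0002
finger_force: 6.0
```

It stays put under 12 N plus its weight, so it is at the hard stop. I retreat and check.

>>> move_arm(
  targets=[0,0,0,0,0,-0.2,1,0,0,0,0,0,-2,1,0,0,0,0,0,-4,1,0,0,0,0,0,-3,1,0,0,0,0,0,0,1,0,0,0,0,0,0,1],
)

```text
time: 17.8
ee_pos: [0.5341, 0.1661, 0.3633]
tcp_rot: [3.141, -0.0, 1.758]
contact_force: [-0.6, -0.1, -0.6]
grip_width: -0.0004
finger_force: 0.0
```

```bash
python3 - <<'E'
from h import *
im,d,P=snap("scene","s5")
m,r,xb=blade("scene",im,d,.003)
print([round(r[abs(r[:,1]-y0)<.004][:,2].min()*1e3,1) for y0 in np.arange(-.04,.04,.015)])
s=robot.read_state(); print(s["time"],s["contact_force"],np.abs(s["dq"]).max())
print(robot.hand_in())
E
```

```text
px 1137 plane x=a*y+b*z+c [-0.0057  0.0052  0.0016] x mid 0.0021789956779743897
[np.float64(34.7), np.float64(32.3), np.float64(33.6), np.float64(34.9), np.float64(33.1), np.float64(33.8)]
17.85 [-0.47464514 -0.55810131  0.35791497] 0.01943630647142996
the job is handed in; nothing more can be done
None
```

The scraper hangs on the stud, flat and at the hard stop, and is released; I handed the job in at 17.9 s and no verdict was shown.

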